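# Sweep the offcuts into the flap-mouthed dust pan

## Robot

A 6-joint arm with a two-finger parallel gripper is mounted at the origin on a cart in front of the work surface, level with it; the furniture and walls round the work are solid. World frame = base frame: x ahead of the robot, y to its left, z up, the work surface at z = 0. Lengths are in m, angles in degrees, forces in N, time in s.
With the tool pointing down it reaches from about 0.3 to 0.75 m from the base axis. Payload 8.5 kg.
Tool frame: the origin (TCP) lies between the finger pads; the fingertips stand env.finger_overhang ahead of it and the grasp point (between the pads) lies 2 mm behind it (env.finger_overhang is the distance from the TCP to the fingertips, in m); z points along the fingers, y is the line along which they close (so a half turn about z gives the same grasp; the last joint's range is limited). The gripper opens to 85 mm and grips with 20 to 120 N. Pads are 22 mm wide; open, the fingers measure 114 mm over their backs; the gripper's body (76 mm by 85 mm) begins 54 mm behind the grasp point. The pads swing forward as they close: fully open they stand 13 mm farther back than shut.
Start: joints at [-75.648, 21.807, 74.336, -0, 83.858, -12.336], TCP at [0.247, -0.491, 0.248] pointing down, gripper open.
Joint ranges: [-178.18, 178.18], [-50.72, 133.34], [12.68, 142.11], [-81.47, 261.47], [9.98, 163.14], [-165.26, 165.26]. Speed limits (degrees/s): [136.94, 136.94, 180, 180, 180, 180].

## Interface

Orientations are given as a 3x3 rotation matrix whose columns are the frame's x, y, z axes.
In Python, from rig import env gives the robot as it stands. The module is installed in compiled form; this text tells all that it offers.
- The arm moves only by the tool jog_arm, never from a script. Its arguments are lists of equal length, an entry for each row: "hand": the finger opening in m, from 0 to 0.0854; "travel": the shift along the world's x, y, z in m, a list of three; "yaw": the turn about the world's z in rad. A call has exactly 5 rows; each row shifts and turns the commanded pose from where the row before left it; what a row does not reach is not made up. A row lasts 1/8 s, in which the tool goes at most 62.5 mm and 10.7 degrees, less where a joint would pass 70% of its speed; a pose out of reach is approached as far as the arm can. A call is refused whole if a number of a shift passes 0.0625 or a number of a turn 0.188, either way. A call with a gripper value outside its range is refused whole. The fingers move at their own pace and stop on an object; "grip_force" is the grip in N (left out, the last holds). Time passes only in rows, so rows that do not move let the fingers close, or fill a call up. It gives the time, the measured TCP pose, the force, the opening and the grip force at its end, in the units of the state.
- env.observe(): the state, without advancing time (a new reading comes with each control period).
- env.get_image(name): name is "side" or "top" or "wrist"; returns the picture (420x560x3 uint8, red, green, blue); there is no depth.
- env.calibration(name): a dict with "fx", "fy", "cx", "cy" (pixels), "position" and "rotation" of the camera in the world; the wrist camera has in their place "hand_eye" (4x4, takes a point from camera to tool coordinates, whose origin is the TCP and whose axes are the flange's). Camera axes: x right, y down, z forward; pixel columns grow to the right and rows downward; lengths in m; the calibration is good to about 2 mm. A picture is of the moment at which its call begins: read the wrist's pose just before it. calibration takes no time and is no camera call.
- env.close_job(): hands the job in; it is judged then, once.
The state is a dict: "time_s": time; "q": joint angles; "qvel": joint speeds; "joint_efforts": joint torques, N m; "position": TCP position; "tool_rot": TCP orientation; "ft_force": force on the tool from outside, world axes, zero at the start; "wrist_torque": the same for the moment, N m; "grip_width": finger opening in m; "gripper_force": force on a finger pad.
Only numpy, scipy, OpenCV 4.12 (cv2) and the standard library are available. Lean on these libraries where they do the work, as an engineer would, in place of code of your own. Each camera call takes 0.05 s, during which the arm holds its last target. There are 200 camera calls.

## Task

Take the bench broom from its wire rest and sweep all three wooden offcuts with it (not with the fingers) through the swinging flap into the steel dust pan, far enough that the flap falls shut behind them, without shoving the pan out of its place. The broom's head has worked crooked on its handle and nobody knows how far its bristles are worn, so press it down gently, without crushing the bristles, until it squares itself on the bench, before you sweep. Then lay the broom back in both forks of its rest, bristles off the bench, and leave the other things where they are.

Things in the scene. Friction and masses are not known exactly. Their poses are not given: they have to be found in the camera images.
- broom_grip (a point): bench broom of plain wood, about 0.25 kg: centre of its handle's grip. x level towards the head, y across, z up. The handle, 26 mm wide (y), 22 mm thick, slopes 18 degrees (0.314 rad) down towards the head; free to grip within 30 mm either side of this point. Head centre 95 mm ahead and 31 mm below; bristle ends, head square, 61 to 85 mm below, depending on wear
- broom_pivot (a point): point on the broom's handle end (moves with the handle), at the centre of the head: a wooden stock 44 x 216 x 32 mm (x, y, z). It turns on the handle's axis against about 0.15 N m of friction; starts crooked by up to 0.35 rad (an end low by up to 37 mm), angle not reported. Pressed on the bench with about 5 N it turns square and stays so
- broom_bristle_root (a point): point on the broom's handle part, 16 mm below broom_pivot, where the bristles leave the stock when square. Bristles: 36 x 204 mm in plan (x, y), worn to an unknown length from 14 to 38 mm (find it by touch); they flex up to 6 mm, about 1 N per mm, then are hard; over 15 N crushes them
- rest_seat (a point): where broom_grip lies when the broom is seated in its rest (as at the start), 140 mm above the bench; x level, to where the head hangs, z up
- broom_rest: broom's rest, fixed: steel foot 150 x 80 mm, origin under its centre, axes as rest_seat. Two wire forks carry the handle, at x = -54 and +41 mm; each has a saddle 34 mm wide between prongs that rise 26 mm and flare to 60 mm apart. Rear saddle 31 mm higher than the front, so the handle keeps its 18 degree slope and the head hangs clear of the bench
- dust_pan: loose hooded steel dust pan, 270 deep (x) x 256 wide (y) x 102 mm high, 0.95 kg; origin under its centre, x from the mouth inwards. Thin lip from x = -135 mm, rising to the 3 mm floor at x = -95. Side walls from x = -125 to the back at +135, 250 mm clear between; hood from x = -85 to the back, 98 mm up inside. Rubber strips underneath; round handle 85 mm long behind
- pan_flap (a joint): steel flap (30 g) across the pan's mouth, hinged along its top edge at x = -82 mm (pan frame), 95 mm up, reaching down to 5 mm. rad, 0 = hanging shut, grows as it is pushed inwards (up to 1.45); falls shut by its own weight. As it comes down from inside, its edge rests on things lying too near: 6 mm thick ones within 27 mm, 12 mm thick ones within 42 mm behind the hinge line
- batten_end_center (a point): centre of a loose offcut of light timber batten, 36 x 85 x 12 mm (x, y, z), lying flat on the bench before the pan's mouth
- ply_square_center (a point): centre of a loose plywood offcut, 60 x 60 x 6 mm, lying flat on the bench before the pan's mouth
- moulding_strip_center (a point): centre of a loose offcut of dark moulding, 100 x 26 x 8 mm (x, y, z), lying flat on the bench before the pan's mouth
- tape_measure: bystander: yellow tape measure, 35 x 82 x 62 mm, origin under its centre
- plastic_tub: bystander: translucent tub, 127 mm across, 52 mm high, origin under its centre
Things that resemble listed ones, but are neither listed nor needed, are in the scene too. Of the things like the part that bears ply_square_center, leave any that is white; of the rest the larger one is meant.

How it is judged (in metres and radians):
At the end, for the whole second after the job is handed in: All three offcuts lie in the pan, centres 4 mm or more behind the flap, which hangs shut (under 0.12 rad); the pan stands flat; the broom lies still in both forks, its grip within 25 mm along, 12 mm across and 12 mm in height of the seat, pointing within 0.2 rad as at the start (x of batten_end_center in the frame of dust_pan between -0.078 and 0.135 m and y of batten_end_center in the frame of dust_pan between -0.128 and 0.128 m and z of batten_end_center in the frame of dust_pan between 0 and 0.07 m and x of ply_square_center in the frame of dust_pan between -0.078 and 0.135 m and y of ply_square_center in the frame of dust_pan between -0.128 and 0.128 m and z of ply_square_center in the frame of dust_pan between 0 and 0.07 m and x of moulding_strip_center in the frame of dust_pan between -0.078 and 0.135 m and y of moulding_strip_center in the frame of dust_pan between -0.128 and 0.128 m and z of moulding_strip_center in the frame of dust_pan between 0 and 0.07 m and value of joint pan_flap below 0.12 rad and angle between dust_pan's own z axis and vertical below 0.08 rad and x of broom_grip in the frame of rest_seat between -0.025 and 0.025 m and y of broom_grip in the frame of rest_seat between -0.012 and 0.012 m and z of broom_grip in the frame of rest_seat between -0.012 and 0.012 m and angle between the x axis of broom_grip and the x axis of rest_seat, either way round below 0.2 rad and angle between broom_grip's own z axis and vertical below 0.15 rad and linear speed of broom below 0.02 m/s); the robot touches nothing.
It fails at once if an offcut touched by the fingers or the arm (contact force between any of the fingers, the arm and batten_end above 1 N or contact force between any of the fingers, the arm and ply_square above 1 N or contact force between any of the fingers, the arm and moulding_strip above 1 N).
It fails at once if the bristles crushed: pressed with more than 15 N (contact force between broom_bristles_c0 and anything else above 15 N).
It fails at once if the pan shoved more than 50 mm from its place (distance of dust_pan from where it was at the start of the episode above 0.05 m).
It fails at once if a bystander moved by more than 30 mm (distance of any of tape_measure, plastic_tub from where it was at the start of the episode above 0.03 m).
It also fails if it takes over 61 s, if anything falls off the work surface, if the arm or the gripper's body presses on something with over 40 N, if the wrist force passes 120 N, or if a joint passes its speed limit or range.

## Working session

There is one attempt and no reset: what is moved stays moved. The work goes in short steps, Python scripts to look and compute and a tool call to move; the robot and the scene stay as the last step left them, time stands still between calls to the robot, and variables do not carry over. Pictures are saved under pics/ and viewed, at most 11 in all, crops included, and the job is handed in when it is done.

Besides the shell and the picture viewer there is one more tool, called after "Call:" as name(argument=value, ...) on one line, values as JSON. jog_arm: Moves the arm, as the interface text tells. Its arguments: {"type":"object","properties":{"hand":{"type":"array"},"travel":{"type":"array"},"yaw":{"type":"array"},"grip_force":{"type":"number"}},"required":["hand","travel","yaw"]}

```bash
mkdir -p pics; cat > h.py <<'E'
import numpy as np, cv2
from rig import env
def cal(n):
    c=env.calibration(n)
    if 'hand_eye' in c:
        s=env.observe(); T=np.eye(4); T[:3,:3]=np.array(s['tool_rot']); T[:3,3]=s['position']
        M=T@np.array(c['hand_eye']); return c,M[:3,:3],M[:3,3]
    return c,np.array(c['rotation']),np.array(c['position'])
def ray(n,u,v):
    c,R,p=cal(n); d=R@np.array([(u-c['cx'])/c['fx'],(v-c['cy'])/c['fy'],1]); return p,d/np.linalg.norm(d)
def onz(n,u,v,z):
    p,d=ray(n,u,v); return p+d*(z-p[2])/d[2]
def proj(n,P):
    c,R,p=cal(n); q=R.T@(np.array(P)-p); return q[0]/q[2]*c['fx']+c['cx'],q[1]/q[2]*c['fy']+c['cy']
def tri(n1,a,n2,b):
    p,d=ray(n1,*a);q,e=ray(n2,*b); A=np.stack([d,-e],1); t=np.linalg.lstsq(A,q-p,rcond=None)[0]
    x=p+t[0]*d;y=q+t[1]*e; return (x+y)/2,np.linalg.norm(x-y)
def shot(n,f):
    im=env.get_image(n); cv2.imwrite('pics/'+f,cv2.cvtColor(im,cv2.COLOR_RGB2BGR)); return im
E
python3 - <<'E'
from h import *
np.set_printoptions(precision=4,suppress=True)
for n in('top','side'):
    shot(n,n+'0.png'); c,R,p=cal(n); print(n,c['fx'],c['cx'],c['cy'],p,R.tolist())
s=env.observe();print(s['tool_rot'],s['position'],env.finger_overhang,s['time_s'])
E
```

```text
top 502.54645280386 283.42351627943094 202.31131401100717 [ 0.5194 -0.0608  1.3244] [[0.019332897760549767, -0.9973429809132442, 0.07023686700917095], [-0.9996858196057115, -0.018161764962649537, 0.017274616426945912], [-0.01595309197104968, -0.07054876835583532, -0.997380754847434]]
side 448.9978278264321 281.87769182919135 216.12257287163092 [ 0.5655 -0.9638  0.5948] [[0.9970445169473778, -0.051674950298757294, 0.05685007244314502], [-0.07431811888915693, -0.4612173427043824, 0.8841693163605517], [-0.01946916613383875, -0.8857811593730865, -0.4636946077643385]]
[[ 0.8935  0.4491 -0.0003]
 [ 0.4491 -0.8935  0.0012]
 [ 0.0003 -0.0012 -1.    ]] [ 0.247  -0.4912  0.2478] 0.017 0.1
```

View pics/top0.png

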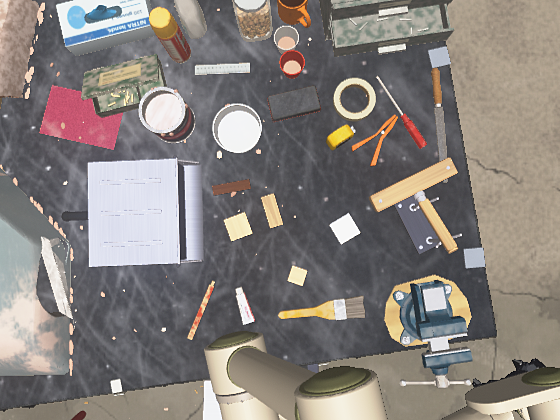

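View pics/side0.png

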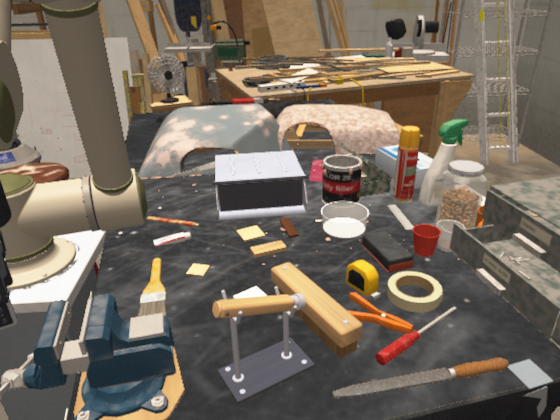

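Top view: the broom's head is at (415,183) with its handle running to (450,250). The pan is at (145,213) with its mouth on the right at about column 190. The batten is at (272,210) and the moulding at (232,187).

Ply candidates are (238,226), which is larger and wooden, (297,275), which is smaller, and (344,228), which is white. I choose (238,226). The yellow brush at (320,310) is not the broom. I'll check this in a close crop with masks.

```bash
python3 - <<'E'
from h import *
np.set_printoptions(precision=4,suppress=True)
im=cv2.imread('pics/top0.png'); hsv=cv2.cvtColor(im,cv2.COLOR_BGR2HSV)
w=cv2.inRange(hsv,(8,60,120),(30,255,255))
def rects(mask,roi,z,name,amin=60):
    x0,y0,x1,y1=roi; m=np.zeros_like(mask); m[y0:y1,x0:x1]=mask[y0:y1,x0:x1]
    for c in cv2.findContours(m,cv2.RETR_EXTERNAL,cv2.CHAIN_APPROX_NONE)[0]:
        if cv2.contourArea(c)<amin: continue
        r=cv2.minAreaRect(c); b=cv2.boxPoints(r)
        W=np.array([onz('top',u,v,z)[:2] for u,v in b])
        print(name,'px',np.round(r[0],1),'ctr',W.mean(0),'sides',np.linalg.norm(W[1]-W[0]),np.linalg.norm(W[2]-W[1]),'ang',np.degrees(np.arctan2(*(W[1]-W[0])[::-1])))
        cv2.drawContours(im,[np.int32(b)],0,(0,0,255),1)
rects(w,(200,170,330,290),.006,'wood')
mo=cv2.inRange(hsv,(0,80,40),(12,255,130)); rects(mo,(205,170,260,200),.008,'mould')
wh=cv2.inRange(hsv,(0,0,150),(180,60,255)); 
rects(wh,(325,205,365,250),.006,'white')
pan=cv2.inRange(hsv,(100,8,150),(135,80,255)); pan=cv2.morphologyEx(pan,cv2.MORPH_CLOSE,np.ones((7,7)))
rects(pan,(80,150,181,275),.102,'hood',2000)
rects(w,(365,150,465,260),.12,'broom')
a=cv2.resize(im[145:265,360:470],None,fx=4,fy=4,interpolation=cv2.INTER_CUBIC)
b=cv2.resize(im[150:290,75:335][:, :],None,fx=1.35,fy=1.35,interpolation=cv2.INTER_CUBIC)
o=np.zeros((480,800,3),np.uint8); o[:480,:440]=a; o[:b.shape[0],445:445+b.shape[1]]=b
c=cv2.resize(im[170:245,205:295],None,fx=3.5,fy=3.5,interpolation=cv2.INTER_CUBIC); o[200:200+c.shape[0],445:445+c.shape[1]]=c
cv2.imwrite('pics/crop1.png',o)
E
```

```text
wood px [271.5 210.3] ctr [ 0.5907 -0.0071] sides 0.036584700912544905 0.08652760331937692 ang -72.20781346872631
wood px [231.3 189.1] ctr [0.6447 0.1002] sides 0.09903358095353355 0.03669451327788194 ang -78.3193824693431
mould px [231.  186.9] ctr [0.6502 0.1009] sides 0.09888864407765786 0.024535539219396437 ang -78.44838586596693
white px [344.4 228.4] ctr [ 0.5469 -0.1988] sides 0.06032576716061172 0.0616285408319944 ang -58.02383411916954
hood px [133.1 216.1] ctr [0.5661 0.3276] sides 0.2474417563162623 0.27959994220968976 ang -85.44187368760137
broom px [438.1 225.1] ctr [ 0.5567 -0.4096] sides 0.02743922142020556 0.1416298728574619 ang -57.457814610971994
broom px [413.3 184.1] ctr [ 0.6538 -0.3508] sides 0.21688355553928096 0.043920420716997574 ang -62.38873692478551
broom px [374.8 157.6] ctr [ 0.7163 -0.2581] sides 0.041622588523647676 0.012153951830154384 ang -17.78501952998249
```

View pics/crop1.png

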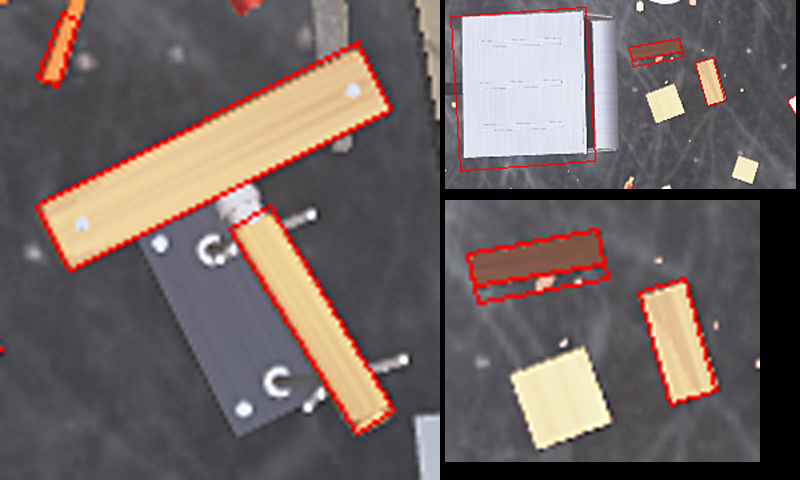

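The crop confirms the choice. The large ply square is at (238,226), about 60 mm, with the batten and moulding beside it. The broom's forks cross its handle at roughly (425,203) and (445,237).

```bash
python3 - <<'E'
from h import *
np.set_printoptions(precision=4,suppress=True)
im=cv2.imread('pics/top0.png'); hsv=cv2.cvtColor(im,cv2.COLOR_BGR2HSV)
ff=onz('top',425.5,203.2,.141);fr=onz('top',445,237.5,.172)
hd=onz('top',413.3,184.1,.125)
print('forks',ff,fr,np.linalg.norm((ff-fr)[:2]),'head',hd)
# handle centreline points, top surface
h1=onz('top',424.5,201.3,.151-.041*.325+.0);h2=onz('top',453,249,.151+.07*.325)
d=(h1-h2)[:2];d/=np.linalg.norm(d);print('handle',h1,h2,'yaw',np.degrees(np.arctan2(d[1],d[0])))
print('grip from head',hd[:2]-.095*d,'from forks',ff[:2]-.041*d,fr[:2]+.054*d)
print('ply',onz('top',238.1,226.3,.006))
# hood
m=cv2.inRange(hsv,(90,5,165),(140,90,255)); 
for c in (100,130,160,172): 
    r=np.where(m[140:285,c])[0]+140; print('col',c,r.min(),r.max(), onz('top',c,r.min(),.102)[:2],onz('top',c,r.max()+1,.102)[:2])
for r in (175,195,235,250):
    c=np.where(m[r,70:215])[0]+70; g=np.where(np.diff(c)>1)[0]; print('row',r,c.min(),c.max(),[(c[i],c[i+1]) for i in g], onz('top',c.min(),r,.102)[:2],onz('top',c.max()+1,r,.002)[:2])
s=cv2.imread('pics/side0.png')
# side cross-check of handle rear end / pivot
G=np.r_[hd[:2]-.095*d,.14]
dd=np.r_[d,-.325]
for t in(-.08,-.054,0,.041,.095): print(t,np.round(proj('side',G+t*dd),1),np.round(proj('top',G+t*dd),1))
E
```

```text
forks [ 0.6067 -0.3742  0.141 ] [ 0.5269 -0.4101  0.172 ] 0.08747051284779936 head [ 0.6531 -0.3494  0.125 ]
handle [ 0.6114 -0.3727  0.1377] [ 0.5013 -0.4276  0.1738] yaw 26.46766943686344
grip from head [ 0.5681 -0.3918] from forks [ 0.57   -0.3925] [ 0.5753 -0.3861]
ply [0.5469 0.0798 0.006 ]
col 100 162 265 [0.6969 0.4148] [0.4421 0.4033]
col 130 161 264 [0.7006 0.3405] [0.446  0.3301]
col 160 159 263 [0.7069 0.2665] [0.4499 0.257 ]
col 172 158 263 [0.7098 0.2369] [0.4505 0.2278]
row 175 88 197 [(np.int64(176), np.int64(184))] [0.6641 0.4431] [0.6811 0.1904]
row 195 88 198 [(np.int64(175), np.int64(177)), (np.int64(177), np.int64(185))] [0.6147 0.4408] [0.6278 0.186 ]
row 235 88 199 [(np.int64(176), np.int64(178)), (np.int64(178), np.int64(186))] [0.5167 0.4362] [0.5222 0.1801]
row 250 89 199 [(np.int64(178), np.int64(186))] [0.4803 0.432 ] [0.4829 0.1789]
-0.08 [214.5 307.4] [451.9 251. ]
-0.054 [230.8 306. ] [445.6 240.7]
0 [262.4 303.1] [432.9 219.8]
0.041 [284.5 301.2] [423.6 204.4]
0.095 [311.6 298.8] [411.7 184.8]
```

Measured positions:

| Thing | Position | Direction or size |
|---|---|---|
| Grip | (0.569, -0.391, 0.14) | yaw about 26.5°, matches the side view |
| Pan origin | about (0.576, 0.307) | x axis at 93.2° |
| Batten | (0.591, -0.007) | |
| Ply | (0.547, 0.080) | |
| Moulding | (0.650, 0.101) | |

Sizes all match the description. I'll move above the grip.

Call:
jog_arm(hand=[0.085,0.085,0.085,0.085,0.085], travel=[[0,0,0.03],[0.04,0.013,0],[0.04,0.013,0],[0.04,0.013,0],[0.04,0.013,0]], yaw=[0,0,0,0,0], grip_force=100)

```text
time_s: 0.72
position: [0.4082, -0.4388, 0.278]
tool_rot: [[0.894, 0.449, -0.0], [0.449, -0.894, 0.001], [-0.0, -0.001, -1.0]]
ft_force: [-0.4, -0.5, 0.4]
grip_width: 0.0849
gripper_force: 0.0
```

Call:
jog_arm(hand=[0.085,0.085,0.085,0.085,0.085], travel=[[0.042,0.013,0],[0.042,0.013,0],[0.042,0.013,0],[0.042,0.012,0],[0,0,0]], yaw=[0,0,0,0,0])

```text
time_s: 1.35
position: [0.5772, -0.3868, 0.2767]
tool_rot: [[0.892, 0.452, -0.001], [0.452, -0.892, 0.002], [-0.0, -0.002, -1.0]]
ft_force: [-0.6, 0.1, -0.2]
grip_width: 0.0845
gripper_force: 0.0
```

```bash
python3 - <<'E'
from h import *
s=env.observe(); print(s['position'],s['time_s'])
im=shot('wrist','w1.png')
G=np.array([.569,-.391,.14]); d=np.r_[np.cos(np.radians(26.5)),np.sin(np.radians(26.5)),-.325]
b=cv2.imread('pics/w1.png')
for t in(-.07,-.054,0,.041,.073): 
    p=proj('wrist',G+t*d+[0,0,.0116]); print(t,p); cv2.circle(b,(int(p[0]),int(p[1])),4,(0,0,255),-1)
cv2.imwrite('pics/w1b.png',b)
E
```

```text
[ 0.5771597  -0.3868426   0.27670665] 1.35
-0.07 (np.float64(279.359999662771), np.float64(327.5869251731614))
-0.054 (np.float64(279.46330467919887), np.float64(303.89582222384166))
0 (np.float64(279.8090106567109), np.float64(224.61452314818595))
0.041 (np.float64(280.068493506971), np.float64(165.10691033646816))
0.073 (np.float64(280.26924625043176), np.float64(119.06796588688027))
```

View pics/w1b.png

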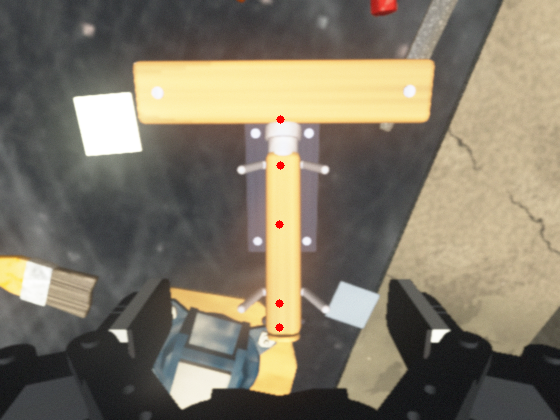

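The wrist view agrees with the prediction. The handle centre is at column 283 against a predicted 280, about 2 mm off, and the front prongs are at rows 165–170. I'll shift slightly, descend and grip.

Call:
jog_arm(hand=[0.085,0.085,0.085,0.085,0.085], travel=[[0,-0.002,-0.036],[0,0,-0.036],[0,0,-0.036],[0,0,-0.02],[0,0,-0.013]], yaw=[0,0,0,0,0])

```text
time_s: 2.02
position: [0.5739, -0.3909, 0.1364]
tool_rot: [[0.894, 0.448, -0.001], [0.448, -0.894, 0.001], [-0.001, -0.001, -1.0]]
ft_force: [-0.0, 0.2, 0.6]
grip_width: 0.085
gripper_force: 0.0
```

Call:
jog_arm(hand=[0.02,0.02,0.02,0.02,0.02], travel=[[0,0,0],[0,0,0],[0,0,0],[0,0,0],[0,0,0]], yaw=[0,0,0,0,0], grip_force=100)

```text
time_s: 2.65
position: [0.5753, -0.3905, 0.1384]
tool_rot: [[0.893, 0.449, 0.001], [0.449, -0.893, -0.001], [0.001, 0.002, -1.0]]
ft_force: [-0.0, 1.2, 5.9]
grip_width: 0.0241
gripper_force: 98.3
```

Gripped. I'll lift the broom out of the forks, then turn it to line up with the pan behind the offcuts.

Call:
jog_arm(hand=[0.02,0.02,0.02,0.02,0.02], travel=[[0,0,0.02],[0,0,0.03],[0,0,0.03],[0.003,0.02,0],[0.003,0.025,0]], yaw=[0,0,0,0.13,0.15])

```text
time_s: 3.28
position: [0.5808, -0.3451, 0.2167]
tool_rot: [[0.732, 0.681, -0.001], [0.681, -0.732, 0.001], [-0.0, -0.001, -1.0]]
ft_force: [-0.1, 0.2, -2.9]
grip_width: 0.0242
gripper_force: 98.4
```

Call:
jog_arm(hand=[0.02,0.02,0.02,0.02,0.02], travel=[[0.004,0.026,0],[0.004,0.026,0],[0.004,0.026,0],[0.004,0.026,0],[0.004,0.026,0]], yaw=[0.15,0.15,0.15,0.15,0.15])

```text
time_s: 3.9
position: [0.6009, -0.2144, 0.2167]
tool_rot: [[0.07, 0.998, -0.001], [0.998, -0.07, 0.001], [0.0, -0.001, -1.0]]
ft_force: [-0.2, 0.7, -2.1]
grip_width: 0.0246
gripper_force: 98.3
```

Call:
jog_arm(hand=[0.02,0.02,0.02,0.02,0.02], travel=[[0.003,0.0235,-0.02],[0,0,-0.03],[0,0,-0.03],[0,0,0],[0,0,0]], yaw=[0.13,0,0,0,0])

```text
time_s: 4.53
position: [0.6045, -0.1922, 0.1384]
tool_rot: [[-0.055, 0.998, 0.001], [0.998, 0.055, -0.001], [-0.001, 0.001, -1.0]]
ft_force: [-0.4, -0.4, -1.7]
grip_width: 0.0244
gripper_force: 98.4
```

```bash
python3 - <<'E'
from h import *
s=env.observe(); print(s['position'],s['ft_force'],s['wrist_torque'],s['grip_width'],s['time_s'],np.degrees(np.arctan2(s['tool_rot'][1][0],s['tool_rot'][0][0])))
a=shot('side','s1.png'); b=shot('top','t1.png')
a=cv2.imread('pics/s1.png')[140:400,150:450]; b=cv2.imread('pics/t1.png')[130:290,70:400]
o=np.zeros((600,800,3),np.uint8)
b=cv2.resize(b,None,fx=1.8,fy=1.8); o[:b.shape[0],:b.shape[1]]=b
a=cv2.resize(a,None,fx=1.15,fy=1.15); o[290:290+a.shape[0],:a.shape[1]]=a
cv2.imwrite('pics/c2.png',o)
E
```

```text
[ 0.60445091 -0.19215168  0.13842201] [-0.40607161 -0.41938666 -1.66813132] [ 0.00886585 -0.04140791  0.05886768] 0.024388534567599165 4.525 93.14965787341612
```

View pics/c2.png

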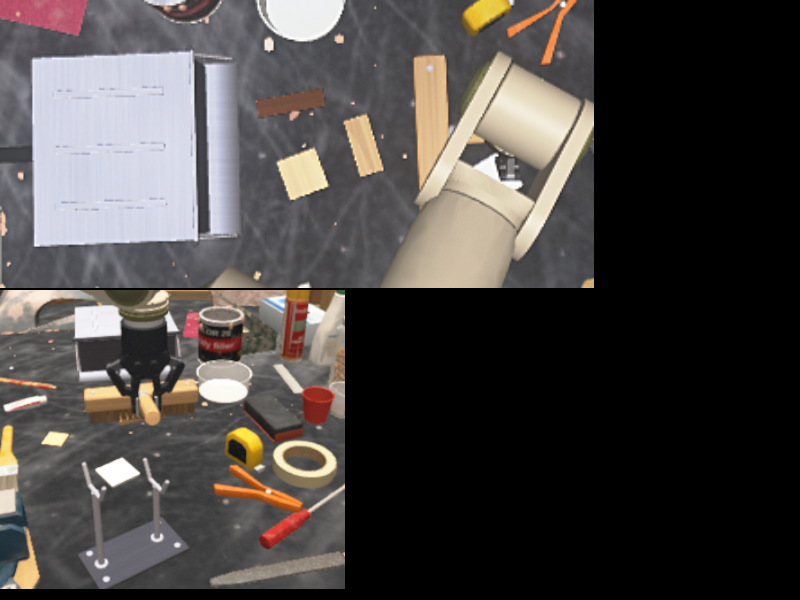

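The broom is held at the right yaw and its head hangs behind the batten, with the offcuts undisturbed. Now I'll lower it gently, watching the force.

Call:
jog_arm(hand=[0.02,0.02,0.02,0.02,0.02], travel=[[0,0,-0.01],[0,0,-0.006],[0,0,-0.005],[0,0,-0.005],[0,0,-0.005]], yaw=[0,0,0,0,0])

```text
time_s: 5.25
position: [0.604, -0.1919, 0.106]
tool_rot: [[-0.055, 0.998, 0.0], [0.998, 0.055, -0.0], [-0.0, 0.0, -1.0]]
ft_force: [0.0, -0.7, -2.7]
grip_width: 0.024
gripper_force: 98.4
```

Call:
jog_arm(hand=[0.02,0.02,0.02,0.02,0.02], travel=[[0,0,-0.003],[0,0,-0.003],[0,0,-0.003],[0,0,-0.003],[0,0,-0.003]], yaw=[0,0,0,0,0])

```text
time_s: 5.88
position: [0.604, -0.1919, 0.0912]
tool_rot: [[-0.055, 0.998, 0.0], [0.998, 0.055, -0.0], [-0.0, 0.0, -1.0]]
ft_force: [0.3, 0.8, -2.8]
grip_width: 0.0243
gripper_force: 98.4
```

Call:
jog_arm(hand=[0.02,0.02,0.02,0.02,0.02], travel=[[0,0,-0.002],[0,0,-0.002],[0,0,-0.001],[0,0,-0.001],[0,0,0]], yaw=[0,0,0,0,0])

```text
time_s: 6.5
position: [0.604, -0.1919, 0.0853]
tool_rot: [[-0.055, 0.998, -0.0], [0.998, 0.055, 0.0], [0.0, -0.0, -1.0]]
ft_force: [0.6, -0.8, -2.3]
grip_width: 0.0246
gripper_force: 98.4
```

Call:
jog_arm(hand=[0.02,0.02,0.02,0.02,0.02], travel=[[0,0,-0.001],[0,0,-0.001],[0,0,-0.001],[0,0,-0.001],[0,0,0]], yaw=[0,0,0,0,0])

```text
time_s: 7.12
position: [0.604, -0.1919, 0.0812]
tool_rot: [[-0.055, 0.998, -0.0], [0.998, 0.055, 0.0], [0.0, -0.0, -1.0]]
ft_force: [0.9, 0.5, -2.0]
grip_width: 0.0245
gripper_force: 98.4
```

Call:
jog_arm(hand=[0.02,0.02,0.02,0.02,0.02], travel=[[0,0,-0.001],[0,0,-0.001],[0,0,-0.001],[0,0,-0.001],[0,0,0]], yaw=[0,0,0,0,0])

```text
time_s: 7.75
position: [0.604, -0.1919, 0.0772]
tool_rot: [[-0.055, 0.998, -0.0], [0.998, 0.055, 0.0], [0.0, -0.0, -1.0]]
ft_force: [1.4, 0.1, -2.0]
grip_width: 0.0244
gripper_force: 98.4
```

```bash
python3 - <<'E'
from h import *
s=env.observe(); print(s['position'],s['ft_force'],s['wrist_torque'])
E
```

```text
[ 0.60397898 -0.19187466  0.07721078] [ 1.4023311   0.06562557 -1.95873908] [-0.08424145 -0.02809426 -0.03114683]
```

Call:
jog_arm(hand=[0.02,0.02,0.02,0.02,0.02], travel=[[0,0,-0.001],[0,0,-0.001],[0,0,-0.001],[0,0,-0.001],[0,0,0]], yaw=[0,0,0,0,0])

```text
time_s: 8.38
position: [0.604, -0.1919, 0.0733]
tool_rot: [[-0.055, 0.998, -0.0], [0.998, 0.055, 0.0], [0.0, -0.0, -1.0]]
ft_force: [0.5, 0.1, -2.9]
grip_width: 0.0245
gripper_force: 98.4
```

```bash
python3 - <<'E'
from h import *
s=env.observe(); print(s['position'],s['ft_force'],s['wrist_torque'])
E
```

```text
[ 0.60397718 -0.19188898  0.07325087] [ 0.51917304  0.09514063 -2.90772061] [-0.01752101  0.03864039 -0.02306318]
```

Call:
jog_arm(hand=[0.02,0.02,0.02,0.02,0.02], travel=[[0,0,-0.001],[0,0,-0.001],[0,0,-0.001],[0,0,0],[0,0,0]], yaw=[0,0,0,0,0])

```text
time_s: 9.0
position: [0.6041, -0.1919, 0.0705]
tool_rot: [[-0.055, 0.998, 0.0], [0.998, 0.055, -0.0], [-0.0, 0.0, -1.0]]
ft_force: [1.3, 0.0, 0.4]
grip_width: 0.0244
gripper_force: 98.7
```

```bash
python3 - <<'E'
from h import *
s=env.observe(); print(s['position'],s['ft_force'],s['wrist_torque'])
shot('side','s2.png'); a=cv2.imread('pics/s2.png')[180:300,200:400]
cv2.imwrite('pics/c3.png',cv2.resize(a,None,fx=4,fy=4,interpolation=cv2.INTER_CUBIC))
E
```

```text
[ 0.6041392  -0.19193052  0.07047632] [1.26375891 0.02949834 0.43780611] [ 0.07593692 -0.06249141 -0.0610663 ]
```

View pics/c3.png

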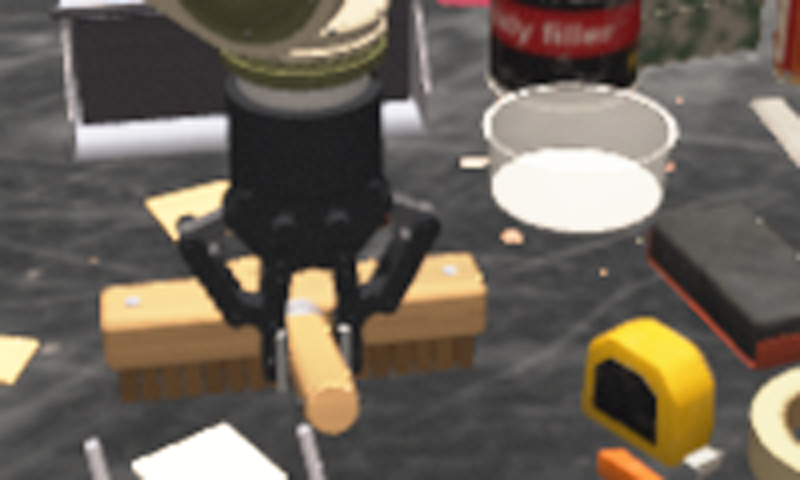

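The crop shows the head nearly square: its bristle line has the same slope as the pan's lip. Contact is about 3 N, so I'll press a little more.

Call:
jog_arm(hand=[0.02,0.02,0.02,0.02,0.02], travel=[[0,0,-0.001],[0,0,0],[0,0,-0.001],[0,0,0],[0,0,0]], yaw=[0,0,0,0,0])

```text
time_s: 9.68
position: [0.6041, -0.1919, 0.0684]
tool_rot: [[-0.055, 0.998, 0.0], [0.998, 0.055, -0.0], [-0.0, 0.0, -1.0]]
ft_force: [1.8, -0.3, 1.7]
grip_width: 0.0241
gripper_force: 98.8
```

```bash
python3 - <<'E'
from h import *
s=env.observe(); print(s['position'],s['ft_force'],s['wrist_torque'])
E
```

```text
[ 0.60406586 -0.19192256  0.06840142] [ 1.83776162 -0.2807612   1.66074237] [ 0.1316127  -0.03620316 -0.07141625]
```

Call:
jog_arm(hand=[0.02,0.02,0.02,0.02,0.02], travel=[[0,0,-0.001],[0,0,0],[0,0,0],[0,0,0],[0,0,0]], yaw=[0,0,0,0,0])

```text
time_s: 10.3
position: [0.6041, -0.1919, 0.0674]
tool_rot: [[-0.055, 0.998, 0.0], [0.998, 0.055, -0.0], [-0.0, 0.0, -1.0]]
ft_force: [1.6, -0.8, 1.8]
grip_width: 0.0247
gripper_force: 98.9
```

```bash
python3 - <<'E'
from h import *
s=env.observe(); print(s['position'],s['ft_force'],s['wrist_torque'])
E
```

```text
[ 0.60405597 -0.19190773  0.06737765] [ 1.64531771 -0.82886885  1.82660454] [ 0.23157121 -0.04710418 -0.09287906]
```

The head squared at about 5 N, with the flex near 5 mm. I'll ease up 2 mm and sweep slowly along the pan's axis.

Call:
jog_arm(hand=[0.02,0.02,0.02,0.02,0.02], travel=[[0,0,0.0015],[-0.0007,0.012,0],[-0.0007,0.012,0],[-0.0007,0.012,0],[-0.0007,0.012,0]], yaw=[0,0,0,0,0])

```text
time_s: 10.92
position: [0.6011, -0.1428, 0.0688]
tool_rot: [[-0.055, 0.998, -0.0], [0.998, 0.055, 0.0], [0.0, -0.0, -1.0]]
ft_force: [-0.2, -0.8, -0.7]
grip_width: 0.0246
gripper_force: 98.8
```

Call:
jog_arm(hand=[0.02,0.02,0.02,0.02,0.02], travel=[[-0.0007,0.012,0],[-0.0007,0.012,0],[-0.0007,0.012,0],[-0.0007,0.012,0],[-0.0007,0.012,0]], yaw=[0,0,0,0,0])

```text
time_s: 11.55
position: [0.5977, -0.0831, 0.0689]
tool_rot: [[-0.055, 0.998, 0.0], [0.998, 0.055, -0.0], [-0.0, 0.0, -1.0]]
ft_force: [-0.2, -2.0, 0.4]
grip_width: 0.0246
gripper_force: 98.8
```

Call:
jog_arm(hand=[0.02,0.02,0.02,0.02,0.02], travel=[[-0.0007,0.012,0],[-0.0007,0.012,0],[-0.0007,0.012,0],[-0.0007,0.012,0],[-0.0007,0.012,0]], yaw=[0,0,0,0,0])

```text
time_s: 12.18
position: [0.5941, -0.0231, 0.0688]
tool_rot: [[-0.055, 0.998, -0.0], [0.998, 0.055, -0.0], [-0.0, -0.0, -1.0]]
ft_force: [0.1, -1.7, -0.0]
grip_width: 0.0243
gripper_force: 98.8
```

```bash
python3 - <<'E'
from h import *
s=env.observe(); print(s['position'],s['ft_force'],s['wrist_torque'])
shot('top','t2.png'); shot('side','s3.png')
b=cv2.imread('pics/t2.png')[130:290,70:400]; a=cv2.imread('pics/s3.png')[130:330,120:420]
o=np.zeros((600,660,3),np.uint8)
b=cv2.resize(b,None,fx=1.8,fy=1.8); o[:b.shape[0],:b.shape[1]]=b
a=cv2.resize(a,None,fx=1.5,fy=1.5); o[290:290+a.shape[0],:a.shape[1]]=a
cv2.imwrite('pics/c4.png',o)
E
```

```text
[ 0.59414706 -0.02309745  0.06882963] [ 0.05975961 -1.711707   -0.04736714] [-0.27285155  0.11866359  0.01887984]
```

View pics/c4.png

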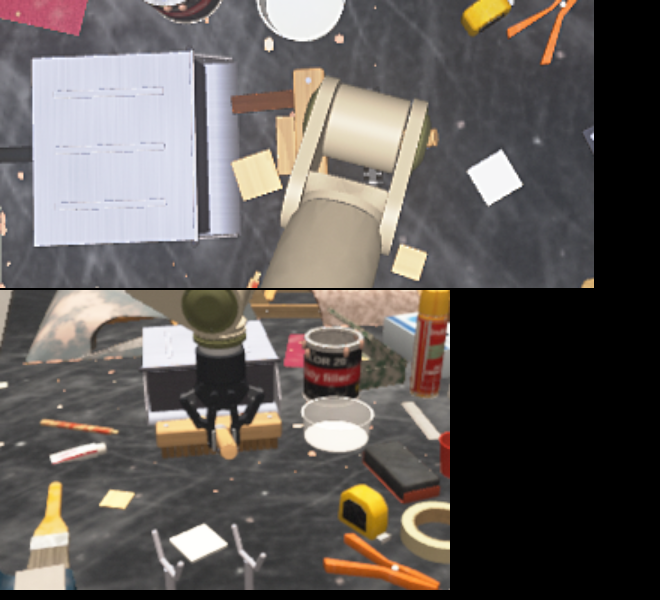

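All three pieces are moving ahead of the head, and the pan and other things are undisturbed. I'll continue over the lip, rising 3 mm.

Call:
jog_arm(hand=[0.02,0.02,0.02,0.02,0.02], travel=[[-0.0007,0.012,0],[-0.0007,0.012,0],[-0.0007,0.012,0],[-0.0007,0.012,0],[-0.0007,0.012,0]], yaw=[0,0,0,0,0])

```text
time_s: 12.9
position: [0.5906, 0.037, 0.0688]
tool_rot: [[-0.055, 0.998, 0.0], [0.998, 0.055, -0.0], [-0.0, 0.0, -1.0]]
ft_force: [0.1, -3.1, -0.2]
grip_width: 0.0245
gripper_force: 98.8
```

Call:
jog_arm(hand=[0.02,0.02,0.02,0.02,0.02], travel=[[-0.0007,0.012,0],[-0.0007,0.012,0],[-0.0007,0.012,0],[-0.0007,0.012,0.001],[-0.0007,0.012,0.001]], yaw=[0,0,0,0,0])

```text
time_s: 13.52
position: [0.5872, 0.0969, 0.0709]
tool_rot: [[-0.055, 0.998, 0.0], [0.998, 0.055, -0.0], [-0.0, 0.0, -1.0]]
ft_force: [0.6, -2.3, 1.4]
grip_width: 0.0247
gripper_force: 98.8
```

Call:
jog_arm(hand=[0.02,0.02,0.02,0.02,0.02], travel=[[-0.0007,0.012,0.001],[-0.0007,0.012,0],[-0.0007,0.012,0],[0,0,0],[0,0,0]], yaw=[0,0,0,0,0])

```text
time_s: 14.15
position: [0.585, 0.1324, 0.0717]
tool_rot: [[-0.055, 0.998, -0.0], [0.998, 0.055, 0.001], [0.001, -0.0, -1.0]]
ft_force: [-0.9, 1.1, 1.0]
grip_width: 0.0246
gripper_force: 98.8
```

```bash
python3 - <<'E'
from h import *
s=env.observe(); print(s['position'],s['ft_force'],s['wrist_torque'])
shot('top','t3.png'); shot('side','s4.png')
b=cv2.imread('pics/t3.png')[130:290,70:400]; a=cv2.imread('pics/s4.png')[130:260,170:370]
o=np.zeros((600,660,3),np.uint8)
b=cv2.resize(b,None,fx=1.8,fy=1.8); o[:b.shape[0],:b.shape[1]]=b
a=cv2.resize(a,None,fx=2.3,fy=2.3); o[290:290+a.shape[0],:a.shape[1]]=a
cv2.imwrite('pics/c5.png',o)
E
```

```text
[0.58496915 0.13236501 0.07169646] [-0.94182116  1.14472544  0.98755177] [ 0.42468275  0.20234318 -0.03539953]
```

View pics/c5.png

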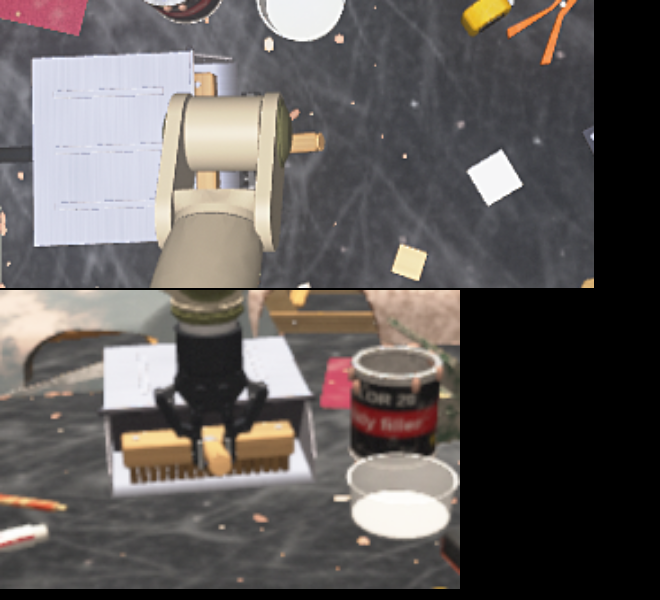

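The head is on the lip and the pieces are under the flap. The pan is unmoved and contact is about 3 N. I'll push another 45 mm, then ease up and withdraw.

Call:
jog_arm(hand=[0.02,0.02,0.02,0.02,0.02], travel=[[-0.0007,0.012,0],[-0.0007,0.012,0],[-0.0007,0.012,0],[-0.0006,0.011,0],[0,0,0]], yaw=[0,0,0,0,0])

```text
time_s: 14.88
position: [0.5822, 0.1805, 0.0718]
tool_rot: [[-0.056, 0.998, 0.0], [0.998, 0.056, 0.001], [0.001, 0.0, -1.0]]
ft_force: [-0.6, 1.2, 0.1]
grip_width: 0.0246
gripper_force: 98.8
```

Call:
jog_arm(hand=[0.02,0.02,0.02,0.02,0.02], travel=[[0,0,0.002],[0.0007,-0.012,0.001],[0.0007,-0.012,0],[0.0007,-0.012,0],[0.0007,-0.012,0]], yaw=[0,0,0,0,0])

```text
time_s: 15.5
position: [0.5853, 0.1299, 0.0748]
tool_rot: [[-0.054, 0.999, -0.0], [0.999, 0.054, -0.0], [-0.0, -0.0, -1.0]]
ft_force: [-0.1, 0.4, -2.5]
grip_width: 0.0246
gripper_force: 98.5
```

Call:
jog_arm(hand=[0.02,0.02,0.02,0.02,0.02], travel=[[0.0012,-0.02,0],[0.0012,-0.02,0],[0.0012,-0.02,0],[0.0012,-0.02,0],[0.0012,-0.02,0]], yaw=[0,0,0,0,0])

```text
time_s: 16.12
position: [0.5913, 0.0296, 0.0748]
tool_rot: [[-0.055, 0.999, 0.0], [0.999, 0.055, -0.0], [-0.0, 0.0, -1.0]]
ft_force: [-0.9, 0.2, -3.1]
grip_width: 0.0245
gripper_force: 98.5
```

Call:
jog_arm(hand=[0.02,0.02,0.02,0.02,0.02], travel=[[0.0012,-0.02,0],[0.0012,-0.02,0],[0.0012,-0.02,0],[0,0,0],[0,0,0]], yaw=[0,0,0,0,0])

```text
time_s: 16.75
position: [0.5947, -0.0287, 0.0748]
tool_rot: [[-0.055, 0.998, -0.0], [0.998, 0.055, 0.0], [0.0, -0.0, -1.0]]
ft_force: [-0.2, -0.8, -2.9]
grip_width: 0.024
gripper_force: 98.5
```

```bash
python3 - <<'E'
from h import *
s=env.observe(); print(s['position'],s['ft_force'],s['wrist_torque'])
shot('top','t4.png'); shot('side','s5.png')
b=cv2.imread('pics/t4.png')[130:290,70:400]; a=cv2.imread('pics/s5.png')[130:260,170:370]
o=np.zeros((600,660,3),np.uint8)
b=cv2.resize(b,None,fx=1.8,fy=1.8); o[:b.shape[0],:b.shape[1]]=b
a=cv2.resize(a,None,fx=2.3,fy=2.3); o[290:290+a.shape[0],:a.shape[1]]=a
cv2.imwrite('pics/c6.png',o)
E
```

```text
[ 0.59472705 -0.02872773  0.07477581] [-0.19339059 -0.77491079 -2.87456715] [-0.05650751  0.0590233   0.01858828]
```

View pics/c6.png

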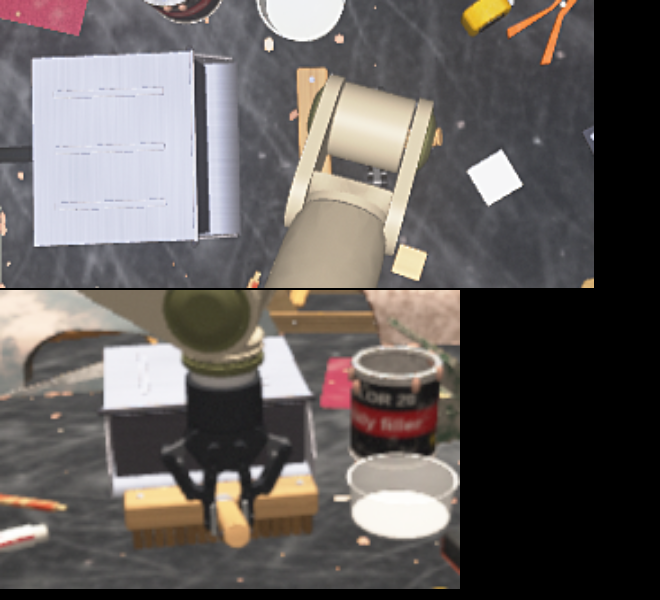

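The pan mouth looks clear, no pieces are left outside and the pan hasn't moved. I'll lift and carry the broom back over its rest, then check the flap.

Call:
jog_arm(hand=[0.02,0.02,0.02,0.02,0.02], travel=[[0,0,0.048],[0,0,0.048],[0,0,0.048],[-0.002,-0.04,0],[-0.002,-0.04,0]], yaw=[0,0,0,-0.14,-0.14])

```text
time_s: 17.48
position: [0.5908, -0.1088, 0.2195]
tool_rot: [[0.225, 0.974, 0.001], [0.974, -0.225, -0.0], [-0.0, 0.001, -1.0]]
ft_force: [0.4, -0.9, -2.9]
grip_width: 0.0244
gripper_force: 99.2
```

Call:
jog_arm(hand=[0.02,0.02,0.02,0.02,0.02], travel=[[-0.002,-0.04,0],[-0.002,-0.04,0],[-0.002,-0.04,0],[-0.002,-0.04,0],[-0.002,-0.04,0]], yaw=[-0.15,-0.15,-0.15,-0.15,-0.15])

```text
time_s: 18.1
position: [0.5808, -0.3094, 0.2187]
tool_rot: [[0.83, 0.558, -0.0], [0.558, -0.83, 0.0], [0.0, -0.0, -1.0]]
ft_force: [0.8, -0.1, -2.0]
grip_width: 0.0244
gripper_force: 99.1
```

Call:
jog_arm(hand=[0.02,0.02,0.02,0.02,0.02], travel=[[-0.002,-0.04,0],[-0.0035,-0.042,0],[0,0,0],[0,0,0],[0,0,0]], yaw=[-0.13,0,0,0,0])

```text
time_s: 18.73
position: [0.5758, -0.3895, 0.2191]
tool_rot: [[0.893, 0.451, 0.0], [0.451, -0.893, 0.0], [0.0, -0.0, -1.0]]
ft_force: [0.3, 0.1, -2.4]
grip_width: 0.0243
gripper_force: 99.1
```

```bash
python3 - <<'E'
from h import *
np.set_printoptions(precision=4,suppress=True)
s=env.observe(); print(s['position'],s['ft_force'],s['wrist_torque'],np.degrees(np.arctan2(s['tool_rot'][1][0],s['tool_rot'][0][0])))
shot('top','t5.png'); shot('side','s6.png'); shot('wrist','w2.png')
a=cv2.imread('pics/s6.png')
o=np.zeros((600,800,3),np.uint8)
p=cv2.resize(a[140:230,200:320],None,fx=3.3,fy=3.3,interpolation=cv2.INTER_CUBIC); o[:p.shape[0],:p.shape[1]]=p
q=cv2.resize(a[210:400,200:370],None,fx=2.3,fy=2.3); o[:q.shape[0],398:398+q.shape[1]]=q
w=cv2.resize(cv2.imread('pics/w2.png'),None,fx=.7,fy=.7); o[300:594,:392]=w
cv2.imwrite('pics/c7.png',o)
E
```

```text
[ 0.5758 -0.3895  0.2191] [ 0.3417  0.1202 -2.3943] [ 0.0204  0.0031 -0.0241] 26.783423591396975
```

View pics/c7.png

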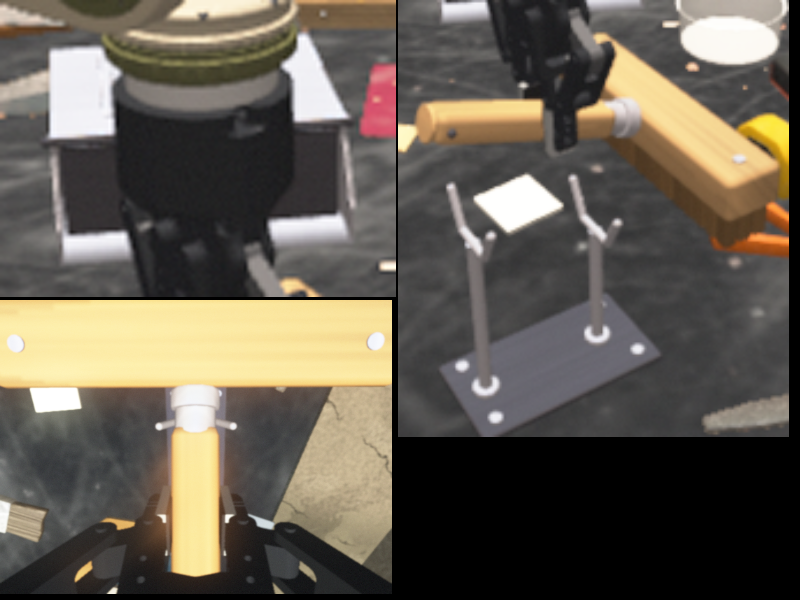

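The flap hangs shut and the broom is over the forks. I'll check the handle's pitch in the grip by projection.

```bash
python3 - <<'E'
from h import *
d=np.r_[np.cos(np.radians(26.6)),np.sin(np.radians(26.6))]
for dz in(0,.081):
  for pitch in(12,15,18):
    T=np.array([.5758,-.3915,.138+dz]) # pads on the axis
    print(dz,pitch,[np.round(proj('side',T+np.r_[d*t,-t*np.tan(np.radians(pitch))]),1) for t in(-.085,.072)])
E
python3 - <<'E'
import cv2,numpy as np
im0=cv2.imread('pics/side0.png');im=cv2.imread('pics/s6.png')
for n,i,r in(('seat',im0,(280,340)),('now',im,(235,300))):
    w=cv2.inRange(cv2.cvtColor(i,cv2.COLOR_BGR2HSV),(8,60,90),(30,255,255))
    for c in(218,224,230,245,250,284): 
        v=np.where(w[r[0]:r[1],c])[0]+r[0]; print(n,c,(v.min(),v.max(),len(v)) if len(v) else None)
E
```

```text
0 12 [array([217.3, 313.4]), array([304.8, 296.4])]
0 15 [array([217. , 310.9]), array([304.8, 298.3])]
0 18 [array([216.7, 308.4]), array([304.8, 300.3])]
0.081 12 [array([212.3, 268.4]), array([305. , 255.9])]
0.081 15 [array([212. , 265.6]), array([305., 258.])]
0.081 18 [array([211.7, 262.7]), array([305. , 260.1])]
seat 218 (np.int64(300), np.int64(317), 18)
seat 224 (np.int64(299), np.int64(318), 20)
seat 230 (np.int64(298), np.int64(317), 20)
seat 245 (np.int64(298), np.int64(315), 18)
seat 250 (np.int64(298), np.int64(315), 18)
seat 284 (np.int64(280), np.int64(311), 32)
now 218 (np.int64(253), np.int64(272), 20)
now 224 (np.int64(253), np.int64(272), 18)
now 230 (np.int64(253), np.int64(272), 20)
now 245 (np.int64(253), np.int64(271), 19)
now 250 (np.int64(253), np.int64(271), 19)
now 284 (np.int64(255), np.int64(269), 15)
```

The pitch is still 18°. I'll lower the broom into the forks, correcting 1 mm.

Call:
jog_arm(hand=[0.02,0.02,0.02,0.02,0.02], travel=[[-0.0005,-0.001,-0.03],[0,0,-0.025],[0,0,-0.015],[0,0,-0.007],[0,0,0]], yaw=[0,0,0,0,0])

```text
time_s: 19.5
position: [0.575, -0.3919, 0.1421]
tool_rot: [[0.893, 0.449, 0.0], [0.449, -0.893, -0.0], [0.0, 0.0, -1.0]]
ft_force: [-0.3, -0.3, -2.9]
grip_width: 0.0246
gripper_force: 99.3
```

Call:
jog_arm(hand=[0.02,0.02,0.02,0.02,0.02], travel=[[0,0,-0.002],[0,0,-0.0015],[0,0,0],[0,0,0],[0,0,0]], yaw=[0,0,0,0,0])

```text
time_s: 20.12
position: [0.575, -0.392, 0.1388]
tool_rot: [[0.893, 0.449, 0.001], [0.449, -0.893, -0.001], [0.0, 0.001, -1.0]]
ft_force: [-0.9, 0.6, 1.1]
grip_width: 0.0244
gripper_force: 99.7
```

Supported by the forks. I'll release and rise.

Call:
jog_arm(hand=[0.04,0.06,0.085,0.085,0.085], travel=[[0,0,0],[0,0,0],[0,0,0],[0,0,0],[0,0,0]], yaw=[0,0,0,0,0])

```text
time_s: 20.75
position: [0.5748, -0.3919, 0.1383]
tool_rot: [[0.893, 0.449, -0.0], [0.449, -0.893, 0.0], [-0.0, -0.0, -1.0]]
ft_force: [0.2, 0.6, 0.5]
grip_width: 0.0849
gripper_force: 0.0
```

Call:
jog_arm(hand=[0.085,0.085,0.085,0.085,0.085], travel=[[0,0,0.02],[0,0,0.03],[0,0,0.04],[0,0,0.05],[0,0,0]], yaw=[0,0,0,0,0])

```text
time_s: 21.38
position: [0.5755, -0.3924, 0.2831]
tool_rot: [[0.893, 0.449, 0.006], [0.449, -0.893, -0.006], [0.003, 0.008, -1.0]]
ft_force: [-0.6, 0.0, -0.8]
grip_width: 0.0849
gripper_force: 0.0
```

Call:
jog_arm(hand=[0.085,0.085,0.085,0.085,0.085], travel=[[-0.042,-0.013,0],[-0.042,-0.013,0],[-0.042,-0.013,0],[-0.042,-0.013,0],[-0.042,-0.013,0]], yaw=[0,0,0,0,0])

```text
time_s: 22.0
position: [0.3633, -0.4569, 0.2773]
tool_rot: [[0.893, 0.449, -0.001], [0.449, -0.893, 0.001], [-0.0, -0.001, -1.0]]
ft_force: [0.5, -0.9, 0.2]
grip_width: 0.0849
gripper_force: 0.0
```

Call:
jog_arm(hand=[0.085,0.085,0.085,0.085,0.085], travel=[[-0.042,-0.013,0],[-0.042,-0.013,0],[-0.03,-0.01,0],[0,0,0],[0,0,0]], yaw=[0,0,0,0,0])

```text
time_s: 22.62
position: [0.2513, -0.4925, 0.2778]
tool_rot: [[0.893, 0.449, 0.0], [0.449, -0.893, 0.001], [0.0, -0.001, -1.0]]
ft_force: [-0.5, 0.2, -0.1]
grip_width: 0.0851
gripper_force: 0.0
```

```bash
python3 - <<'E'
from h import *
s=env.observe(); print(s['position'],s['time_s'],s['grip_width'])
shot('top','t6.png'); shot('side','s7.png')
a=cv2.imread('pics/s7.png'); t=cv2.imread('pics/t6.png')
o=np.zeros((600,800,3),np.uint8)
p=cv2.resize(a[140:230,200:320],None,fx=3.3,fy=3.3,interpolation=cv2.INTER_CUBIC); o[:p.shape[0],:p.shape[1]]=p
q=cv2.resize(a[250:400,200:370],None,fx=2.3,fy=2.3); o[:q.shape[0],398:398+q.shape[1]]=q
w=cv2.resize(t[130:290,70:470],None,fx=1.5,fy=1.5); o[350:590,:600]=w
cv2.imwrite('pics/c8.png',o)
w=cv2.inRange(cv2.cvtColor(a,cv2.COLOR_BGR2HSV),(8,60,90),(30,255,255))
for c in(218,224,230,245,250): v=np.where(w[280:340,c])[0]+280; print(c,v.min(),v.max())
E
```

```text
[ 0.25127051 -0.49253848  0.27782398] 22.625 0.08507186418480818
218 300 317
224 299 318
230 299 317
245 298 316
250 298 315
```

View pics/c8.png

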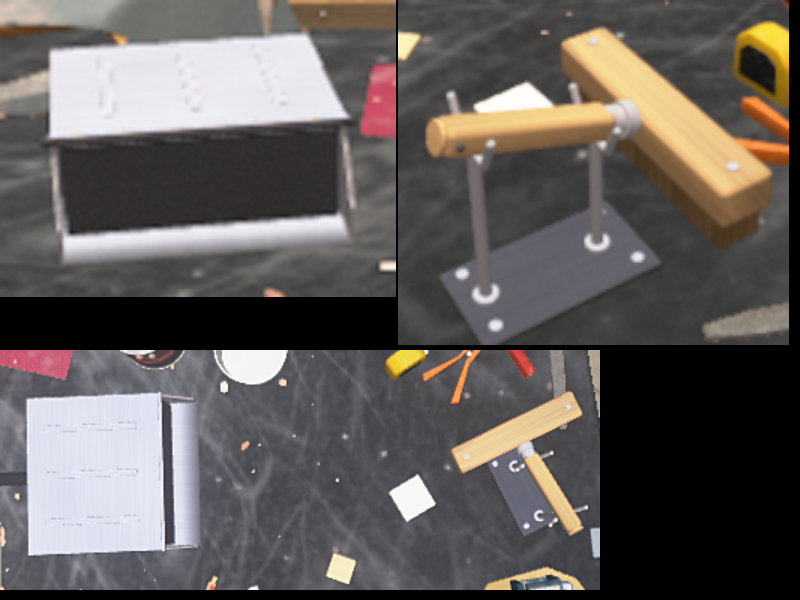

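The broom sits in both forks with the same pixel rows as at the start, and the pan is in place. One numeric check remains: the flap region against the first picture.

```bash
python3 - <<'E'
from h import *
a=cv2.imread('pics/side0.png').astype(int);b=cv2.imread('pics/s7.png').astype(int)
r=np.s_[182:212,220:304]; d=np.abs(a[r]-b[r]).max(2); print('mouth mean/max diff',d.mean(),d.max(),(d>25).sum(1))
E
```

```text
mouth mean/max diff 1.8031746031746032 6 [0 0 0 0 0 0 0 0 0 0 0 0 0 0 0 0 0 0 0 0 0 0 0 0 0 0 0 0 0 0]
```

The mouth looks the same as at the start, so the flap is shut and the pan hasn't moved.

```bash
python3 -c "
from rig import env
print(env.close_job())"
```

```text
the job is handed in; nothing more can be done
None
```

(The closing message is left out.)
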